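Build the spacer stack on the sprung mandrel

ROBOT

A 7-joint arm with a two-finger parallel gripper is mounted at the origin on a cart in front of the work surface, level with it; the furniture and walls round the work are solid. World frame = base frame: x ahead of the robot, y to its left, z up, the work surface at z = 0. Lengths are in mm, angles in rad, forces in N, time in s.
With the tool pointing down it reaches from about 400 to 875 mm from the base axis. Payload 4.4 kg.
Tool frame: the origin (TCP) lies at the very end of the fingers, on their centre line; the grasp point (between the pads) lies 19 mm behind it (ctrl.grip_depth is the distance from the TCP to the grasp point, in mm); z points along the fingers, x is the direction in which the jaws open and shut, and the axes are right-handed (so a half turn about z gives the same grasp; the last joint's range is limited). The gripper opens to 85 mm and grips with 20 to 120 N. Pads are 22 mm wide; open, the fingers measure 114 mm over their backs; the gripper's body (76 mm by 85 mm) begins 54 mm behind the grasp point. The pads swing forward as they close: fully open they stand 13 mm farther back than shut.
Start: joints at [1.074, 0.628, 0.038, 1.517, -0.027, 0.996, -0.02], TCP at [271.467, -590.613, 231.313] pointing down, gripper open.
Joint ranges: [-3.06, 3.06], [-0.37, 2.12], [-1.25, 1.32], [0.18, 2.47], [-1.1, 4.24], [0.23, 1.98], [-2.94, 2.94]. Speed limits (rad/s): [2.57, 2.57, 3.14, 3.14, 3.14, 3.14, 3.14].

INTERFACE

Orientations are given as [roll, pitch, yaw] about the fixed x, y, z axes, in that order (R = Rz(yaw) Ry(pitch) Rx(roll)).
In Python, from cell import ctrl gives the robot as it stands.
- The arm moves only by the shell command python3 -m creep 'ROWS'. ROWS is JSON, a list of rows, each an object with "hand": the opening, from 0 (shut) to 1 (fully open); "travel": the shift along the tool's x, y, z in cm, a list of three; "angular": the turn, a rotation vector about the tool's x, y, z in degrees, a list of three. In form: [{"hand": hand, "travel": [tx, ty, tz], "angular": [rx, ry, rz]}, ...]. A call has 1 to 20 rows; each row is the pose to reach, as a shift and turn from the pose measured when the call began, along the tool's axes at that moment; what a row does not reach only later rows make up. A row lasts 1/10 s, in which the tool goes at most 50 mm and 8.59 degrees, less where a joint would pass 70% of its speed; a pose out of reach is approached as far as the arm can. A call with a gripper value outside its range is refused whole. The fingers move at their own pace and stop on an object; the grip force is fixed at half the most. Time passes only in rows, so rows that repeat a pose let the fingers close. It gives the time, the measured TCP pose, the force and the opening at its end, in the units of the state.
- ctrl.read_state(): the state, without advancing time (a new reading comes with each control period).
- ctrl.get_image(name): name is "scene" or "side" or "wrist"; returns a dict with "frame" (384x512x3 uint8, red, green, blue), "fx", "fy", "cx", "cy" (pixels), "D" ([k1, k2, p1, p2, k3] as OpenCV has them; the pictures are not rectified), "origin" and "orientation" of the camera in the world. Camera axes: x right, y down, z forward; pixel columns grow to the right and rows downward; lengths in mm; the calibration is good to about 2 mm. A picture is of the moment at which its call begins. There is no depth.
- ctrl.finish_job(): hands the job in, once; it reports no verdict.
Trained networks look in the newest picture that a camera, given by its name, has taken for a name from the list of things; names that differ only in an ending like _2 or _b are one class to them, and where a whole thing is asked for, a point or a joint stands for the part that bears it (a point fixed in the world has none). Each returns a list of dicts, best first, with "confidence" (0 to 1); they miss things now and then, are a little off and sometimes report something else, mostly with a low value. They report only what shows in the picture. A call takes as long as a camera call. They do not tell look-alikes from the thing itself.
- ctrl.regions_of(camera, thing): "region" (384x512 bool, what is visible of it).
- ctrl.spot_point(camera, thing): "at" ([x, y, z] in mm, in world coordinates, good to about 4 mm: a listed point, or the origin of a listed thing).
The state is a dict: "clock": time; "qpos": joint angles; "qd": joint speeds; "tau": joint torques, N m; "eef_pos": TCP position; "tool_rot": TCP orientation; "force": force on the tool from outside, world axes, zero at the start; "torque": the same for the moment, N m; "width": finger opening in mm.
Only numpy, scipy, OpenCV 4.12 (cv2) and the standard library are available. Lean on these libraries where they do the work, as an engineer would, in place of code of your own. Each camera call takes 0.05 s, during which the arm holds its last target. There are 200 camera calls.

TASK

Thread the three steel spacers on to the upright mandrel: the widest at the bottom, then the middle one, the narrowest on top. Sprung keys make each one drag all the way down, so push each gently until you feel it stop on whatever is below it (the stop collar may be clamped at any height), press it home there with a total push of about 18 N for a moment before you fetch the next one, and never force it with more than 35 N. Leave the stack closed up and everything else on the table where it is.

Things in the scene. Friction and masses are not known exactly. Their poses are not given: they have to be found in the camera images.
- spacer_wide: the widest of three plain bright steel spacer rings: outside diameter 56 mm, bore 22 mm through, 14 mm thick, lying flat at the start; origin at the centre of its underside, z along the bore
- spacer_middle: the middle of three plain bright steel spacer rings: outside diameter 46 mm, bore 22 mm through, 14 mm thick, lying flat at the start; origin at the centre of its underside, z along the bore
- spacer_narrow: the narrowest of three plain bright steel spacer rings: outside diameter 36 mm, bore 22 mm through, 14 mm thick, lying flat at the start; origin at the centre of its underside, z along the bore
- spindle: the mandrel's fixed spindle, diameter 19.6 mm, 96 mm high (top 12 mm a cone); origin on its axis at table level, z up. Two dark sprung keys in its +y and -y sides, 24 mm over their backs up to 78 mm height, taper to points at 94 mm. A 22 mm bore squeezes them; it may start 2 mm off axis. They resist with 4 to 10 N on the taper, 4 to 7 N below it: a spacer stays where it is let go
- foot: the mandrel's fixed round grey foot, 80 mm across, 10 mm thick; origin at table level on the spindle's axis. Round the spindle it carries a dark stop collar, 34 mm across, with a bright spring washer on it, 31 mm across, that gives 1 mm per 12 N. The collar is clamped at a height that differs each time and is not measured: the washer's top, where the widest spacer seats, is 22 to 32 mm over the table
- specimen: bystander: dark round moulded specimen 30 mm across, 19 mm high; origin under its centre
- test_block: bystander: round steel block without a hole, 50 mm across, 12 mm high; origin under its centre
- tweezers: bystander: steel tweezers 128 mm long lying flat, 8 mm high; origin under the middle, length along y
- loupe: bystander: black stand loupe 33 mm across, 35 mm high; origin under its centre
Not all that is in view belongs to the job. Several things have the shape of the foot; the one meant has the colours described above.

How it is judged:
By the outcome, as a careful person would: the job done as asked, in the order asked, and still so for the second after the job is handed in, with the robot touching nothing.
It also fails if it takes over 72 s, if anything falls off the work surface, if the arm or the gripper's body presses on something with over 40 N, if the wrist force passes 120 N, or if a joint passes its speed limit or range.

## Working session

There is one attempt and no reset: what is moved stays moved. The work goes in short steps, Python scripts to look and compute and a shell command to move; the robot and the scene stay as the last step left them, time stands still between calls to the robot, and variables do not carry over. Pictures are saved under pics/ and viewed, about 8 in all and at most 12, crops included, and the job is handed in when it is done.

```bash
mkdir -p pics; ls
python3 - <<'E'
from cell import ctrl
import cv2,numpy as np
ims=[]
for c in ("scene","side"):
    im=ctrl.get_image(c); cv2.imwrite(f'pics/{c}0.png',im["frame"][:,:,::-1]); print(c,im["origin"],im["orientation"],im["fx"],im["cx"],im["cy"],im["D"])
    for t in ("spacer_wide","spacer_middle","spacer_narrow","spindle","foot","specimen","test_block","tweezers","loupe"):
        print(t,[(np.round(d["at"]).tolist(),round(d["confidence"],2)) for d in ctrl.spot_point(c,t)])
s=ctrl.read_state();print(s)
E
```

```text
pics
scene [-401.142725    599.79962232  590.11417457] [-2.01816747 -0.01330803 -2.16893459] 462.06679281271414 253.4357976142514 195.06253870637272 [-0.14375882  0.          0.          0.          0.        ]
spacer_wide [([530.0, 168.0, -0.0], 0.73)]
spacer_middle [([436.0, 27.0, -2.0], 0.78)]
spacer_narrow [([581.0, 28.0, -3.0], 0.53)]
spindle [([559.0, -184.0, 2.0], 0.44)]
foot [([692.0, -201.0, 2.0], 0.74), ([556.0, -184.0, -1.0], 0.72)]
specimen [([457.0, -59.0, -2.0], 0.63)]
test_block [([592.0, -62.0, -1.0], 0.63)]
tweezers [([672.0, 198.0, -4.0], 0.69)]
loupe [([408.0, -333.0, 3.0], 0.51)]
side [ 10.84481473 150.62877482 711.1875733 ] [-2.43685792 -0.00513037 -1.94206254] 349.62232855674813 258.07786415611764 190.2729432780406 [-0.04837738  0.          0.          0.          0.        ]
spacer_wide [([528.0, 167.0, 1.0], 0.55)]
spacer_middle [([438.0, 24.0, 0.0], 0.85)]
spacer_narrow [([581.0, 31.0, -0.0], 0.6)]
spindle [([528.0, 169.0, 0.0], 0.53), ([560.0, -189.0, 0.0], 0.48)]
foot [([695.0, -204.0, 0.0], 0.86), ([564.0, -187.0, 0.0], 0.61)]
specimen [([453.0, -65.0, -5.0], 0.6)]
test_block [([598.0, -61.0, 2.0], 0.54)]
tweezers [([560.0, -188.0, 0.0], 0.69), ([675.0, 197.0, 3.0], 0.54), ([561.0, -188.0, 3.0], 0.41)]
loupe [([408.0, -331.0, 1.0], 0.58)]
{'clock': 1.0, 'qpos': array([ 1.07421296,  0.62836302,  0.03845636,  1.51739588, -0.02700905,
        0.9963403 , -0.01999892]), 'qd': array([ 0.00204566,  0.00159799, -0.00093123,  0.00045708,  0.00064171,
       -0.00062836,  0.00031956]), 'tau': array([-1.32704915e-05, -5.63288212e+01,  1.22599069e+00, -1.93789136e+01,
        1.10048844e-02,  1.52036679e-03, -1.37524518e-05]), 'eef_pos': array([ 271.48131914, -590.59676282,  231.33792461]), 'tool_rot': array([-3.14152115e+00, -9.07719971e-06, -1.14000642e+00]), 'force': array([-0.52146319, -0.24122031, -0.19684607]), 'torque': array([ 0.05062464, -0.03284667, -0.01358703]), 'width': 85.0282946062275}
```

View pics/scene0.png

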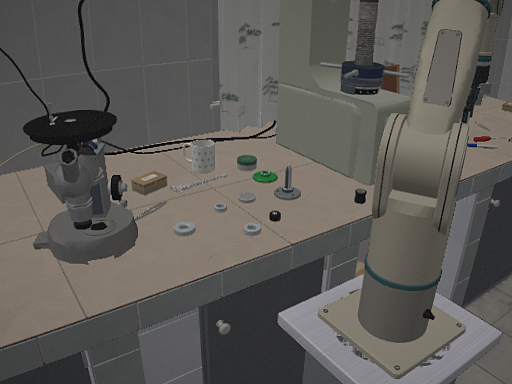

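View pics/side0.png

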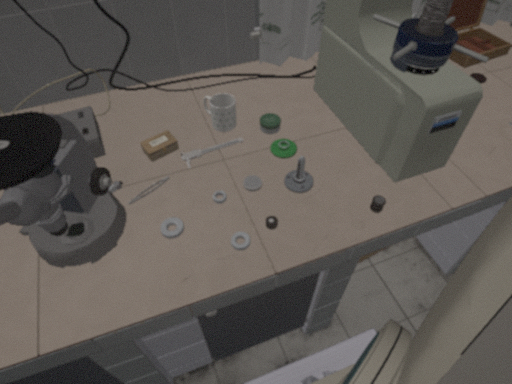

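The three rings sit at side pixels (172,228) wide, (241,241) middle and (219,197) narrow. The grey mandrel is at (299,180), and the green foot at (284,148) is a decoy. I'm going above the wide ring.

```bash
python3 -m creep '[{"hand":1,"travel":[-58.2,-55.1,3.1],"angular":[0,0,-65.3]},{"hand":1,"travel":[-58.2,-55.1,3.1],"angular":[0,0,-65.3]},{"hand":1,"travel":[-58.2,-55.1,3.1],"angular":[0,0,-65.3]},{"hand":1,"travel":[-58.2,-55.1,3.1],"angular":[0,0,-65.3]},{"hand":1,"travel":[-58.2,-55.1,3.1],"angular":[0,0,-65.3]},{"hand":1,"travel":[-58.2,-55.1,3.1],"angular":[0,0,-65.3]},{"hand":1,"travel":[-58.2,-55.1,3.1],"angular":[0,0,-65.3]},{"hand":1,"travel":[-58.2,-55.1,3.1],"angular":[0,0,-65.3]},{"hand":1,"travel":[-58.2,-55.1,3.1],"angular":[0,0,-65.3]},{"hand":1,"travel":[-58.2,-55.1,3.1],"angular":[0,0,-65.3]},{"hand":1,"travel":[-58.2,-55.1,3.1],"angular":[0,0,-65.3]},{"hand":1,"travel":[-58.2,-55.1,3.1],"angular":[0,0,-65.3]},{"hand":1,"travel":[-58.2,-55.1,3.1],"angular":[0,0,-65.3]},{"hand":1,"travel":[-58.2,-55.1,3.1],"angular":[0,0,-65.3]},{"hand":1,"travel":[-58.2,-55.1,3.1],"angular":[0,0,-65.3]},{"hand":1,"travel":[-58.2,-55.1,3.1],"angular":[0,0,-65.3]},{"hand":1,"travel":[-58.2,-55.1,3.1],"angular":[0,0,-65.3]},{"hand":1,"travel":[-58.2,-55.1,3.1],"angular":[0,0,-65.3]},{"hand":1,"travel":[-58.2,-55.1,3.1],"angular":[0,0,-65.3]}]'
cat > h.py <<'E'
from cell import ctrl
import cv2,numpy as np
from scipy.spatial.transform import Rotation as R
def px(im,p):
    M=R.from_euler('xyz',im["orientation"]).as_matrix(); c=(np.atleast_2d(p)-im["origin"])@M
    K=np.array([[im["fx"],0,im["cx"]],[0,im["fy"],im["cy"]],[0,0,1]])
    return cv2.projectPoints(c,np.zeros(3),np.zeros(3),K,np.array(im["D"]))[0][:,0]
def ray(im,uv,z):
    K=np.array([[im["fx"],0,im["cx"]],[0,im["fy"],im["cy"]],[0,0,1]])
    n=cv2.undistortPoints(np.array(uv,float).reshape(-1,1,2),K,np.array(im["D"]))[:,0]
    d=np.c_[n,np.ones(len(n))]@R.from_euler('xyz',im["orientation"]).as_matrix().T
    o=np.array(im["origin"]); return o+d*((z-o[2])/d[:,2])[:,None]
def st():
    s=ctrl.read_state(); print("t%.2f"%s["clock"],"p",np.round(s["eef_pos"],1),"r",np.round(s["tool_rot"],3),"F",np.round(s["force"],1),"w%.1f"%s["width"]); return s
def circ(im,region,z):
    "centre & diameter on plane z of the outer outline of a region"
    c=max(cv2.findContours(region.astype(np.uint8),cv2.RETR_EXTERNAL,cv2.CHAIN_APPROX_NONE)[0],key=len)[:,0]
    p=ray(im,c,z)[:,:2].astype(np.float32); (x,y),(a,b),_=cv2.fitEllipse(p); return np.round([x,y,a,b],1)
def look(cam,things,name=None,z=14):
    im=ctrl.get_image(cam)
    if name: cv2.imwrite(f'pics/{name}.png',im["frame"][:,:,::-1])
    for t in things:
        for d in ctrl.regions_of(cam,t)[:2]: print(t,round(d["confidence"],2),d["region"].sum(),circ(im,d["region"],z))
    return im
E
python3 - <<'E'
from h import *
st(); im=look("wrist",["spacer_wide"],"w1"); print(im["origin"],im["orientation"],im["fx"])
E
```

```text
clock: 2.9
eef_pos: [528.8, 166.6, 200.1]
tool_rot: [3.14, 0.001, -0.002]
force: [0.1, -1.5, -0.2]
width: 85.2
t2.90 p [528.8 166.6 200.1] r [ 3.14e+00  1.00e-03 -2.00e-03] F [ 0.1 -1.5 -0.2] w85.2
spacer_wide 0.62 1479 [532.  169.9  55.3  56.5]
[530.18237033 242.91342351 342.80913283] [ 2.83956493e+00  1.46287457e-03 -1.86501895e-03] 275.7243383684277
```

View pics/w1.png

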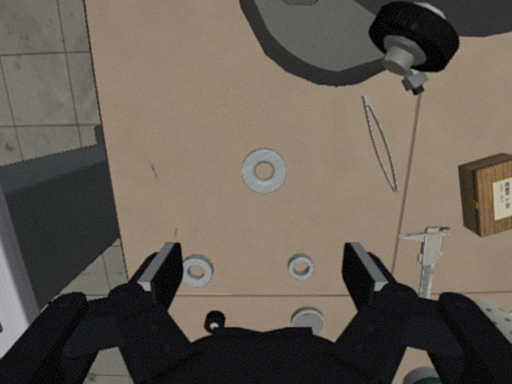

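Wide ring is at pixel (264,170) with a clear descent. The wrist camera gives its centre as (532,170) and its diameter as 56 mm. I'll grip it once at yaw 0 to centre it, then again turned by 90°.

```bash
python3 -m creep '[{"hand":1,"travel":[0.32,-0.33,10],"angular":[0,0,0]},{"hand":1,"travel":[0.32,-0.33,15],"angular":[0,0,0]},{"hand":1,"travel":[0.32,-0.33,18],"angular":[0,0,0]},{"hand":1,"travel":[0.32,-0.33,19.8],"angular":[0,0,0]},{"hand":1,"travel":[0.32,-0.33,19.8],"angular":[0,0,0]},{"hand":1,"travel":[0.32,-0.33,19.8],"angular":[0,0,0]},{"hand":0,"travel":[0.32,-0.33,19.8],"angular":[0,0,0]},{"hand":0,"travel":[0.32,-0.33,19.8],"angular":[0,0,0]},{"hand":0,"travel":[0.32,-0.33,19.8],"angular":[0,0,0]},{"hand":0,"travel":[0.32,-0.33,19.8],"angular":[0,0,0]},{"hand":0,"travel":[0.32,-0.33,19.8],"angular":[0,0,0]},{"hand":0,"travel":[0.32,-0.33,19.8],"angular":[0,0,0]}]'; python3 -c 'from h import *; st()'
```

```text
clock: 4.2
eef_pos: [534.0, 169.5, 6.1]
tool_rot: [3.141, -0.005, -0.003]
force: [-2.2, -0.3, 13.0]
width: 52.3
t4.20 p [534.  169.5   6.1] r [ 3.141e+00 -5.000e-03 -3.000e-03] F [-2.2 -0.3 13. ] w52.3
```

```bash
python3 -m creep '[{"hand":1,"travel":[-0.15,0,-0.5],"angular":[0,0,0]},{"hand":1,"travel":[-0.15,0,-0.5],"angular":[0,0,0]},{"hand":1,"travel":[-0.15,0,-0.5],"angular":[0,0,0]},{"hand":1,"travel":[-0.15,0,-0.5],"angular":[0,0,0]},{"hand":1,"travel":[-0.15,0,-0.5],"angular":[0,0,0]}]'
python3 - <<'E'
from h import *
st(); look("wrist",["spacer_wide"],"w2");
E
```

```text
clock: 4.7
eef_pos: [532.4, 169.5, 10.9]
tool_rot: [3.141, -0.004, -0.003]
force: [0.0, -0.9, -0.1]
width: 85.5
t4.70 p [532.4 169.5  10.9] r [ 3.141e+00 -4.000e-03 -3.000e-03] F [ 0.  -0.9 -0.1] w85.5
spacer_wide 0.65 6304 [534.2 170.3  54.2  58.4]
```

View pics/w2.png

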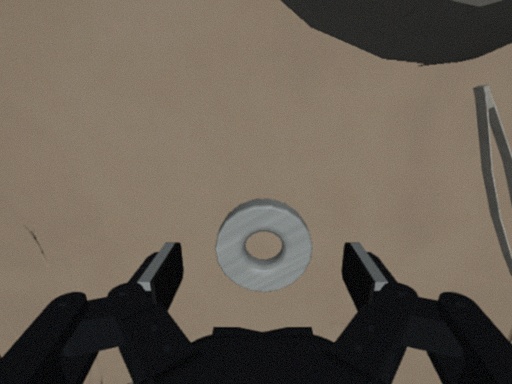

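The ring lies upright and undisturbed at pixel (264,246), centred between the fingers; the tips had closed on its top. I'll go lower and grip again.

```bash
python3 -m creep '[{"hand":1,"travel":[0.07,-0.05,1],"angular":[0,0,0]},{"hand":1,"travel":[0.07,-0.05,1.55],"angular":[0,0,0]},{"hand":1,"travel":[0.07,-0.05,1.55],"angular":[0,0,0]},{"hand":0.6,"travel":[0.07,-0.05,1.55],"angular":[0,0,0]},{"hand":0.6,"travel":[0.07,-0.05,1.55],"angular":[0,0,0]},{"hand":0.6,"travel":[0.07,-0.05,1.55],"angular":[0,0,0]},{"hand":0.6,"travel":[0.07,-0.05,1.55],"angular":[0,0,0]},{"hand":0.6,"travel":[0.07,-0.05,1.55],"angular":[0,0,0]}]'; python3 -c 'from h import *; st()'
```

```text
clock: 5.6
eef_pos: [532.7, 169.9, -3.4]
tool_rot: [3.141, -0.004, -0.003]
force: [-2.4, -0.6, 11.7]
width: 53.4
t5.60 p [532.7 169.9  -3.4] r [ 3.141e+00 -4.000e-03 -3.000e-03] F [-2.4 -0.6 11.7] w53.4
```

```bash
python3 -m creep '[{"hand":0,"travel":[0,0,-0.15],"angular":[0,0,0]},{"hand":0,"travel":[0,0,-0.3],"angular":[0,0,0]},{"hand":0,"travel":[0,0,-1.5],"angular":[0,0,0]},{"hand":0,"travel":[0,0,-3],"angular":[0,0,0]},{"hand":0,"travel":[0,0,-3],"angular":[0,0,0]}]'
python3 - <<'E'
from h import *
st(); look("wrist",["spacer_wide"],"w3");
E
```

```text
clock: 6.1
eef_pos: [534.3, 170.6, 29.0]
tool_rot: [-3.141, -0.008, -0.004]
force: [0.1, 0.1, -1.8]
width: 53.8
t6.10 p [534.3 170.6  29. ] r [-3.141 -0.008 -0.004] F [ 0.1  0.1 -1.8] w53.8
spacer_wide 0.92 7594 [535.4 151.8  67.6  74.8]
```

View pics/w3.png

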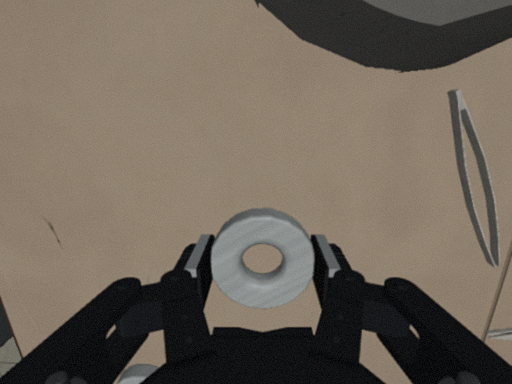

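It's held: the ring is at pixel (263,258) between the pads, and the pads show its outline closely. I'll set it back down, turn 90° and regrip so it is centred both ways.

```bash
python3 -m creep '[{"hand":0,"travel":[0,0,2.5],"angular":[0,0,0]},{"hand":0,"travel":[0,0,3.2],"angular":[0,0,0]},{"hand":0,"travel":[0,0,3.2],"angular":[0,0,0]},{"hand":0.9,"travel":[0,0,3.2],"angular":[0,0,0]},{"hand":0.9,"travel":[0,0,3.2],"angular":[0,0,0]},{"hand":0.9,"travel":[0,0,3.2],"angular":[0,0,0]},{"hand":0.9,"travel":[0,0,3.2],"angular":[0,0,-90]},{"hand":0.9,"travel":[0,0,3.2],"angular":[0,0,-90]},{"hand":0.9,"travel":[0,0,3.2],"angular":[0,0,-90]},{"hand":0.9,"travel":[0,0,3.2],"angular":[0,0,-90]},{"hand":0.9,"travel":[0,0,3.2],"angular":[0,0,-90]},{"hand":0.9,"travel":[0,0,3.2],"angular":[0,0,-90]},{"hand":0.9,"travel":[0,0,3.2],"angular":[0,0,-90]},{"hand":0.9,"travel":[0,0,3.2],"angular":[0,0,-90]},{"hand":0.9,"travel":[0,0,3.2],"angular":[0,0,-90]},{"hand":0.9,"travel":[0,0,3.2],"angular":[0,0,-90]},{"hand":0.9,"travel":[0,0,3.2],"angular":[0,0,-90]},{"hand":0.9,"travel":[0,0,3.2],"angular":[0,0,-90]},{"hand":0.9,"travel":[0,0,3.2],"angular":[0,0,-90]}]'; python3 -c 'from h import *; st()'
```

```text
clock: 8.1
eef_pos: [533.3, 169.8, -4.8]
tool_rot: [3.137, 0.0, 1.565]
force: [-0.1, -0.1, -0.9]
width: 77.0
t8.10 p [533.3 169.8  -4.8] r [3.137 0.    1.565] F [-0.1 -0.1 -0.9] w77.0
```

```bash
python3 -m creep '[{"hand":0,"travel":[0,0,-0.3],"angular":[0,0,0]},{"hand":0,"travel":[0,0,-0.3],"angular":[0,0,0]},{"hand":0,"travel":[0,0,-0.3],"angular":[0,0,0]},{"hand":0,"travel":[0,0,-0.3],"angular":[0,0,0]},{"hand":0,"travel":[0,0,-0.3],"angular":[0,0,0]},{"hand":0,"travel":[0,0,-0.3],"angular":[0,0,0]}]'; python3 -c 'from h import *; st()'
```

```text
clock: 8.7
eef_pos: [533.4, 169.7, -0.9]
tool_rot: [3.136, 0.001, 1.564]
force: [-1.0, -1.9, 6.2]
width: 53.1
t8.70 p [533.4 169.7  -0.9] r [3.136e+00 1.000e-03 1.564e+00] F [-1.  -1.9  6.2] w53.1
```

```bash
python3 - <<'E'
from h import *
im=ctrl.get_image("side"); print(ray(im,[[405,180],[330,110],[458,160]],0).round(), ray(im,[[299,183]],10).round(1))
a=cv2.imread('pics/side0.png')[130:210,250:350]; b=cv2.imread('pics/scene0.png')[150:220,240:330]
cv2.imwrite('pics/c1.png',np.hstack([cv2.resize(a,(400,320),interpolation=cv2.INTER_CUBIC),cv2.resize(b,(400,320),interpolation=cv2.INTER_CUBIC)]))
E
python3 -m creep '[{"hand":0,"travel":[0,0,-0.5],"angular":[0,0,0]},{"hand":0,"travel":[0,0,-2],"angular":[0,0,0]},{"hand":0,"travel":[0,0,-6],"angular":[0,0,0]},{"hand":0,"travel":[0,0,-11],"angular":[0,0,0]},{"hand":0,"travel":[0,0,-15],"angular":[0,0,0]},{"hand":0,"travel":[-5,0.6,-17],"angular":[0,0,0]},{"hand":0,"travel":[-10,1,-17],"angular":[0,0,0]},{"hand":0,"travel":[-15,2,-17],"angular":[0,0,0]},{"hand":0,"travel":[-20,3,-17],"angular":[0,0,0]},{"hand":0,"travel":[-25,4,-17],"angular":[0,0,0]},{"hand":0,"travel":[-30,5,-17],"angular":[0,0,0]},{"hand":0,"travel":[-33,6,-17],"angular":[0,0,0]},{"hand":0,"travel":[-35.7,7,-17],"angular":[0,0,0]},{"hand":0,"travel":[-35.7,7,-17],"angular":[0,0,0]},{"hand":0,"travel":[-35.7,7,-17],"angular":[0,0,0]},{"hand":0,"travel":[-35.7,7,-17],"angular":[0,0,0]}]'
python3 - <<'E'
from h import *
st(); look("wrist",["spindle","foot"],"w4",10);
E
```

```text
[[ 462. -466.    0.]
 [ 815. -424.    0.]
 [ 471. -665.    0.]] [[ 549.7 -180.9   10. ]]
clock: 10.35
eef_pos: [599.9, -185.6, 170.5]
tool_rot: [3.136, -0.0, 1.567]
force: [-0.9, 0.4, -1.0]
width: 52.7
t10.35 p [ 599.9 -185.6  170.5] r [ 3.136 -0.     1.567] F [-0.9  0.4 -1. ] w52.7
spindle 0.69 649 [ 568.1 -184.4   26.6   35.3]
foot 0.94 862 [ 695.5 -185.    38.7   46.4]
foot 0.63 3489 [ 560.7 -184.6   76.6   77.7]
```

View pics/w4.png

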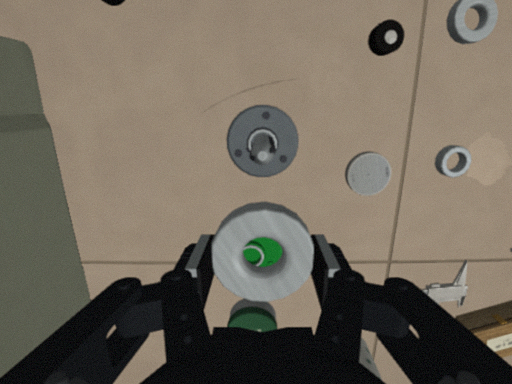

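Run:
```python
from h import *
im=ctrl.get_image("wrist"); s=st()
r=ctrl.regions_of("wrist","spacer_wide")
for d in r[:2]: print(d["confidence"],d["region"].sum(),circ(im,d["region"],185.4))
f=im["frame"][:,:,::-1]
g=cv2.cvtColor(f,cv2.COLOR_BGR2GRAY)
# foot disk: project candidates
for p in ([560.7,-184.6],[599.9,-185.6]): print(px(im,[[p[0],p[1],z] for z in (10,84,96)]).round(1).tolist())
c=f[95:185,215:310]; cv2.imwrite('pics/c2.png',np.hstack([cv2.resize(c,(475,450),interpolation=cv2.INTER_CUBIC),cv2.resize(f[195:305,205:320],(300,290))[:].repeat(1,0) if 0 else cv2.resize(f[195:305,205:320],(325,450))]))
```

```text
t10.55 p [ 600.1 -186.2  170.3] r [3.136e+00 1.000e-03 1.567e+00] F [ 1.  -0.3 -1.1] w53.0
[[262.9, 141.5], [263.0, 152.1], [263.0, 154.5]]
[[262.1, 176.5], [262.0, 197.0], [262.0, 201.5]]
```

View pics/c2.png

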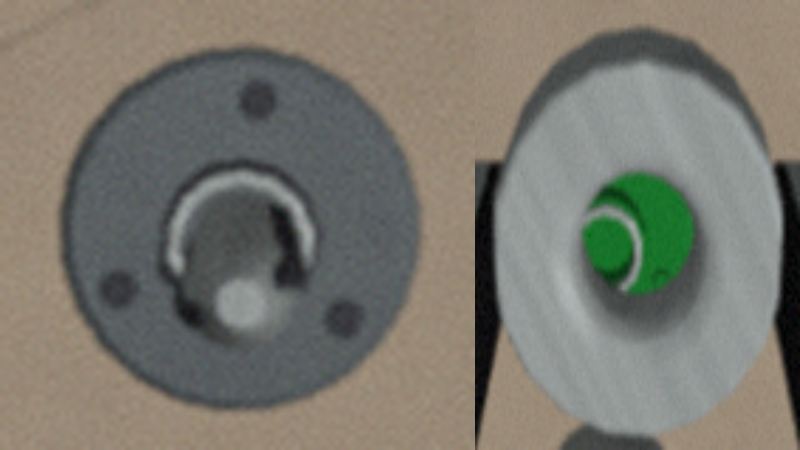

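Run:
```python
from h import *
im=ctrl.get_image("wrist"); s=st(); p=s["eef_pos"]
t=np.linspace(0,6.28,200)
for z in (185.4,183,188):
    q=px(im,np.c_[p[0]+28*np.cos(t),p[1]+28*np.sin(t),0*t+z]); print(z,q.min(0).round(1),q.max(0).round(1),px(im,[[p[0]+1,p[1],z],[p[0],p[1],z]]).round(1).tolist())
```

```text
t10.65 p [ 600.1 -186.8  170.1] r [3.136e+00 1.000e-03 1.566e+00] F [ 0.1 -0.2 -2.1] w52.8
185.4 [207.1 207.7] [314.2 302.1] [[260.7, 259.6], [260.7, 257.9]]
183 [208. 206.] [313.4 299.3] [[260.7, 257.2], [260.7, 255.5]]
188 [206.2 209.6] [315.1 305.3] [[260.7, 262.2], [260.6, 260.5]]
```

Spindle tip is at pixel (263.6,155.6) and the foot centre at (263.4,140.6), which puts the axis at about (561,-185) after correcting for camera bias. I'm moving over it.

```bash
python3 -m creep '[{"hand":0,"travel":[0.15,-3.9,1],"angular":[0,0,0]},{"hand":0,"travel":[0.15,-3.9,5],"angular":[0,0,0]},{"hand":0,"travel":[0.15,-3.9,7],"angular":[0,0,0]},{"hand":0,"travel":[0.15,-3.9,7],"angular":[0,0,0]},{"hand":0,"travel":[0.15,-3.9,7],"angular":[0,0,0]}]'
python3 - <<'E'
from h import *
st(); im=ctrl.get_image("wrist"); f=im["frame"][:,:,::-1]; cv2.imwrite('pics/w5.png',cv2.resize(f[180:330,180:340],(640,600),interpolation=cv2.INTER_CUBIC))
im=ctrl.get_image("scene"); f=im["frame"][:,:,::-1]; cv2.imwrite('pics/s5.png',cv2.resize(f[130:220,220:350],(780,540),interpolation=cv2.INTER_CUBIC))
E
```

```text
clock: 11.15
eef_pos: [562.1, -184.7, 100.3]
tool_rot: [3.135, 0.001, 1.566]
force: [1.4, -0.1, -1.6]
width: 52.8
t11.15 p [ 562.1 -184.7  100.3] r [3.135e+00 1.000e-03 1.566e+00] F [ 1.4 -0.1 -1.6] w52.8
```

View pics/w5.png

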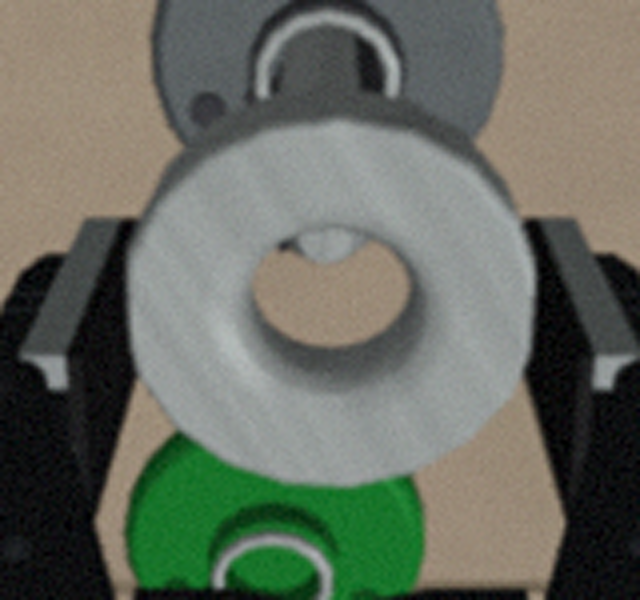

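Run:
```python
from h import *
im=ctrl.get_image("wrist"); s=st(); p=s["eef_pos"]
print(px(im,[[p[0],p[1],96],[p[0]-2,p[1],96],[p[0],p[1],p[2]+15],[p[0],p[1],p[2]+1]]).round(1).tolist())
t=np.linspace(0,6.28,200)
q=px(im,np.c_[p[0]+11*np.cos(t),p[1]+11*np.sin(t),0*t+p[2]+1.5]); print(q.min(0),q.max(0))
q=px(im,np.c_[p[0]+11*np.cos(t),p[1]+11*np.sin(t),0*t+p[2]+15]); print(q.min(0),q.max(0))
```

```text
t11.30 p [ 562.9 -185.   101.3] r [3.133e+00 2.000e-03 1.566e+00] F [ 0.9 -0.1 -2.1] w52.9
[[261.0, 239.7], [261.0, 236.7], [260.9, 257.6], [261.0, 244.8]]
[241.69185546 227.59674767] [280.28688345 262.09210683]
[239.84935179 238.68709661] [281.8574545  275.60239802]
```

The tip shows through the bore at crop (328,240), within about 1 mm of where it should be. I'll nudge over and start down.

```bash
python3 -m creep '[{"hand":0,"travel":[-0.03,-0.08,0.2],"angular":[0,0,0]},{"hand":0,"travel":[-0.03,-0.08,0.4],"angular":[0,0,0]},{"hand":0,"travel":[-0.03,-0.08,0.6],"angular":[0,0,0]},{"hand":0,"travel":[-0.03,-0.08,0.8],"angular":[0,0,0]},{"hand":0,"travel":[-0.03,-0.08,1.0],"angular":[0,0,0]},{"hand":0,"travel":[-0.03,-0.08,1.2],"angular":[0,0,0]},{"hand":0,"travel":[-0.03,-0.08,1.4],"angular":[0,0,0]},{"hand":0,"travel":[-0.03,-0.08,1.6],"angular":[0,0,0]},{"hand":0,"travel":[-0.03,-0.08,1.8],"angular":[0,0,0]},{"hand":0,"travel":[-0.03,-0.08,1.8],"angular":[0,0,0]}]'; python3 -c 'from h import *; st()'
```

```text
clock: 12.3
eef_pos: [562.0, -185.3, 83.0]
tool_rot: [3.134, 0.002, 1.566]
force: [-0.8, -0.2, -2.4]
width: 53.0
t12.30 p [ 562.  -185.3   83. ] r [3.134e+00 2.000e-03 1.566e+00] F [-0.8 -0.2 -2.4] w53.0
```

```bash
python3 -m creep '[{"hand":0,"travel":[0,0,0.2],"angular":[0,0,0]},{"hand":0,"travel":[0,0,0.4],"angular":[0,0,0]},{"hand":0,"travel":[0,0,0.6],"angular":[0,0,0]},{"hand":0,"travel":[0,0,0.8],"angular":[0,0,0]},{"hand":0,"travel":[0,0,1.0],"angular":[0,0,0]},{"hand":0,"travel":[0,0,1.2],"angular":[0,0,0]}]'; python3 -m creep '[{"hand":0,"travel":[0,0,0.2],"angular":[0,0,0]},{"hand":0,"travel":[0,0,0.4],"angular":[0,0,0]},{"hand":0,"travel":[0,0,0.6],"angular":[0,0,0]},{"hand":0,"travel":[0,0,0.8],"angular":[0,0,0]},{"hand":0,"travel":[0,0,1.0],"angular":[0,0,0]},{"hand":0,"travel":[0,0,1.2],"angular":[0,0,0]}]'
```

```text
clock: 12.9
eef_pos: [561.9, -185.3, 70.9]
tool_rot: [3.134, 0.002, 1.566]
force: [-2.0, -0.1, 2.0]
width: 53.1
clock: 13.5
eef_pos: [561.9, -185.4, 58.7]
tool_rot: [3.134, 0.002, 1.566]
force: [-1.5, 0.8, 1.1]
width: 53.0
```

```bash
python3 -m creep '[{"hand":0,"travel":[0,0,0.2],"angular":[0,0,0]},{"hand":0,"travel":[0,0,0.4],"angular":[0,0,0]},{"hand":0,"travel":[0,0,0.6],"angular":[0,0,0]},{"hand":0,"travel":[0,0,0.8],"angular":[0,0,0]},{"hand":0,"travel":[0,0,1.0],"angular":[0,0,0]},{"hand":0,"travel":[0,0,1.2],"angular":[0,0,0]},{"hand":0,"travel":[0,0,1.4],"angular":[0,0,0]},{"hand":0,"travel":[0,0,1.6],"angular":[0,0,0]},{"hand":0,"travel":[0,0,1.8],"angular":[0,0,0]},{"hand":0,"travel":[0,0,2.0],"angular":[0,0,0]},{"hand":0,"travel":[0,0,2.2],"angular":[0,0,0]}]';python3 -m creep '[{"hand":0.9,"travel":[0,0,0],"angular":[0,0,0]},{"hand":0.9,"travel":[0,0,0],"angular":[0,0,0]},{"hand":0.9,"travel":[0,0,-2],"angular":[0,0,0]},{"hand":0.33,"travel":[0,0,-3.2],"angular":[0,0,0]},{"hand":0.33,"travel":[0,0,-3.2],"angular":[0,0,0]},{"hand":0.33,"travel":[0,0,-3.2],"angular":[0,0,0]},{"hand":0.33,"travel":[0,0,-3.2],"angular":[0,0,0]},{"hand":0.33,"travel":[0,0,-3.2],"angular":[0,0,0]},{"hand":0.33,"travel":[0,0,-3.2],"angular":[0,0,0]}]'
```

```text
clock: 14.6
eef_pos: [562.0, -185.4, 36.5]
tool_rot: [3.134, 0.002, 1.566]
force: [-2.5, 0.7, 2.4]
width: 53.1
clock: 15.5
eef_pos: [561.5, -185.3, 68.0]
tool_rot: [3.135, 0.001, 1.566]
force: [0.2, -0.3, 0.7]
width: 28.1
```

```bash
python3 -m creep '[{"hand":0.33,"travel":[0,0,0.6],"angular":[0,0,0]},{"hand":0.33,"travel":[0,0,1.2],"angular":[0,0,0]},{"hand":0.33,"travel":[0,0,1.5],"angular":[0,0,0]},{"hand":0.33,"travel":[0,0,1.7],"angular":[0,0,0]},{"hand":0.33,"travel":[0,0,1.9],"angular":[0,0,0]},{"hand":0.33,"travel":[0,0,2.1],"angular":[0,0,0]}]';python3 -m creep '[{"hand":0.33,"travel":[0,0,0.1],"angular":[0,0,0]},{"hand":0.33,"travel":[0,0,0.2],"angular":[0,0,0]},{"hand":0.33,"travel":[0,0,0.3],"angular":[0,0,0]}]'
```

```text
clock: 16.1
eef_pos: [561.3, -185.4, 47.0]
tool_rot: [3.136, 0.002, 1.566]
force: [-1.7, -0.5, 2.8]
width: 28.0
clock: 16.4
eef_pos: [561.3, -185.5, 44.0]
tool_rot: [3.136, 0.002, 1.566]
force: [-2.0, -1.7, 2.0]
width: 28.1
```

```bash
for i in 1 2; do python3 -m creep '[{"hand":0.33,"travel":[0,0,0.1],"angular":[0,0,0]},{"hand":0.33,"travel":[0,0,0.2],"angular":[0,0,0]}]'; done
```

```text
clock: 16.6
eef_pos: [561.3, -185.4, 42.0]
tool_rot: [3.136, 0.002, 1.566]
force: [-2.0, -0.8, 2.9]
width: 28.1
clock: 16.8
eef_pos: [561.3, -185.4, 39.9]
tool_rot: [3.136, 0.002, 1.566]
force: [-1.8, -0.3, 1.9]
width: 28.1
```

```bash
for i in 1 2; do python3 -m creep '[{"hand":0.33,"travel":[0,0,0.1],"angular":[0,0,0]},{"hand":0.33,"travel":[0,0,0.15],"angular":[0,0,0]}]'; done
```

```text
clock: 17.0
eef_pos: [561.3, -185.4, 38.3]
tool_rot: [3.136, 0.002, 1.566]
force: [-1.4, -1.4, 2.2]
width: 28.0
clock: 17.2
eef_pos: [561.3, -185.4, 37.2]
tool_rot: [3.136, 0.002, 1.566]
force: [-3.4, -0.3, 8.6]
width: 28.5
```

```bash
python3 -m creep '[{"hand":0.33,"travel":[0,0,0.05],"angular":[0,0,0]},{"hand":0.33,"travel":[0,0,0.1],"angular":[0,0,0]},{"hand":0.33,"travel":[0,0,0.1],"angular":[0,0,0]}]'
```

```text
clock: 17.5
eef_pos: [561.3, -185.4, 37.0]
tool_rot: [3.136, 0.003, 1.566]
force: [-4.1, 0.2, 9.5]
width: 28.3
```

```bash
python3 -m creep '[{"hand":0.33,"travel":[0,0,0.1],"angular":[0,0,0]},{"hand":0.33,"travel":[0,0,0.15],"angular":[0,0,0]},{"hand":0.33,"travel":[0,0,0.2],"angular":[0,0,0]},{"hand":0.33,"travel":[0,0,0.2],"angular":[0,0,0]}]'
```

```text
clock: 17.9
eef_pos: [561.3, -185.4, 36.4]
tool_rot: [3.136, 0.004, 1.566]
force: [-5.3, -0.0, 14.6]
width: 28.3
```

```bash
python3 -m creep '[{"hand":0.33,"travel":[0,0,0.15],"angular":[0,0,0]},{"hand":0.33,"travel":[0,0,0.2],"angular":[0,0,0]},{"hand":0.33,"travel":[0,0,0.26],"angular":[0,0,0]},{"hand":0.33,"travel":[0,0,0.26],"angular":[0,0,0]},{"hand":0.33,"travel":[0,0,0.26],"angular":[0,0,0]},{"hand":0.33,"travel":[0,0,0.26],"angular":[0,0,0]}]'
```

```text
clock: 18.5
eef_pos: [561.3, -185.4, 35.9]
tool_rot: [3.135, 0.005, 1.566]
force: [-6.9, 0.4, 19.0]
width: 28.0
```

```bash
python3 -m creep '[{"hand":0.33,"travel":[0,0,0.22],"angular":[0,0,0]},{"hand":0.33,"travel":[0,0,0.24],"angular":[0,0,0]},{"hand":0.33,"travel":[0,0,0.24],"angular":[0,0,0]},{"hand":0.33,"travel":[0,0,0.24],"angular":[0,0,0]}]'
python3 -m creep '[{"hand":0.33,"travel":[0,0,-2],"angular":[0,0,0]},{"hand":0.33,"travel":[0,0,-6.5],"angular":[0,0,0]},{"hand":1,"travel":[1,-0.5,-10.5],"angular":[0,0,0]},{"hand":1,"travel":[5,-3,-10.5],"angular":[0,0,0]},{"hand":1,"travel":[21.2,-12.1,-10.5],"angular":[0,0,0]},{"hand":1,"travel":[21.2,-12.1,-10.5],"angular":[0,0,0]},{"hand":1,"travel":[21.2,-12.1,-10.5],"angular":[0,0,0]},{"hand":1,"travel":[21.2,-12.1,-10.5],"angular":[0,0,0]},{"hand":1,"travel":[21.2,-12.1,-10.5],"angular":[0,0,0]},{"hand":1,"travel":[21.2,-12.1,-10.5],"angular":[0,0,0]},{"hand":1,"travel":[21.2,-12.1,-10.5],"angular":[0,0,0]}]'
python3 - <<'E'
from h import *
st(); look("wrist",["spacer_middle","spacer_narrow"],"w6",14)
im=ctrl.get_image("scene"); f=im["frame"][:,:,::-1]; cv2.imwrite('pics/s6.png',np.hstack([cv2.resize(f[150:215,250:330],(400,325),interpolation=cv2.INTER_CUBIC),cv2.resize(cv2.imread('pics/w6.png'),(400,325))]))
E
```

```text
clock: 18.9
eef_pos: [561.4, -185.4, 35.9]
tool_rot: [3.135, 0.007, 1.566]
force: [-6.7, 0.8, 22.1]
width: 28.2
clock: 20.0
eef_pos: [441.7, 27.1, 138.5]
tool_rot: [3.134, 0.007, 1.564]
force: [0.6, 0.2, 0.2]
width: 85.6
t20.00 p [441.7  27.1 138.5] r [3.134 0.007 1.564] F [0.6 0.2 0.2] w85.6
spacer_middle 0.56 1314 [435.5  26.4  44.4  45.9]
spacer_narrow 0.74 650 [577.2  33.1  34.6  42.2]
```

View pics/s6.png

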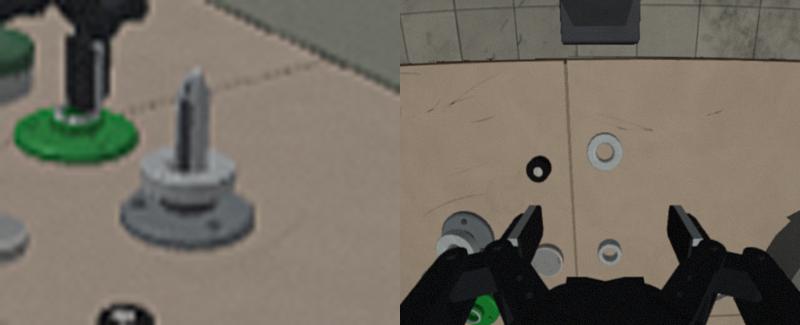

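Wide ring sits flat on the washer, at left panel (187,175). Middle ring is at right panel (605,151), with nothing in the way of the descent.

```bash
python3 -m creep '[{"hand":0.8,"travel":[-0.07,-0.58,5],"angular":[0,0,0]},{"hand":0.8,"travel":[-0.07,-0.58,10],"angular":[0,0,0]},{"hand":0.8,"travel":[-0.07,-0.58,12.5],"angular":[0,0,0]},{"hand":0.8,"travel":[-0.07,-0.58,13.75],"angular":[0,0,0]},{"hand":0.8,"travel":[-0.07,-0.58,13.75],"angular":[0,0,0]},{"hand":0.8,"travel":[-0.07,-0.58,13.75],"angular":[0,0,0]},{"hand":0,"travel":[-0.07,-0.58,13.75],"angular":[0,0,0]},{"hand":0,"travel":[-0.07,-0.58,13.75],"angular":[0,0,0]},{"hand":0,"travel":[-0.07,-0.58,13.75],"angular":[0,0,0]},{"hand":0,"travel":[-0.07,-0.58,13.75],"angular":[0,0,0]}]'; python3 -m creep '[{"hand":0.8,"travel":[0,0,0.1],"angular":[0,0,0]},{"hand":0.8,"travel":[0,0,0.1],"angular":[0,0,0]},{"hand":0.8,"travel":[0,0,0.1],"angular":[0,0,90]},{"hand":0.8,"travel":[0,0,0.1],"angular":[0,0,90]},{"hand":0.8,"travel":[0,0,0.1],"angular":[0,0,90]},{"hand":0.8,"travel":[0,0,0.1],"angular":[0,0,90]},{"hand":0.8,"travel":[0,0,0.1],"angular":[0,0,90]},{"hand":0.8,"travel":[0,0,0.1],"angular":[0,0,90]},{"hand":0.8,"travel":[0,0,0.1],"angular":[0,0,90]},{"hand":0.8,"travel":[0,0,0.1],"angular":[0,0,90]},{"hand":0.8,"travel":[0,0,0.1],"angular":[0,0,90]},{"hand":0.8,"travel":[0,0,0.1],"angular":[0,0,90]},{"hand":0.8,"travel":[0,0,0.1],"angular":[0,0,90]},{"hand":0.8,"travel":[0,0,0.1],"angular":[0,0,90]}]'; python3 -m creep '[{"hand":0,"travel":[0,0,0],"angular":[0,0,0]},{"hand":0,"travel":[0,0,0],"angular":[0,0,0]},{"hand":0,"travel":[0,0,0],"angular":[0,0,0]},{"hand":0,"travel":[0,0,0],"angular":[0,0,0]}]'; python3 -c 'from h import *; st()'
```

```text
clock: 21.2
eef_pos: [437.1, 25.3, 2.3]
tool_rot: [3.132, 0.007, 1.562]
force: [-1.1, -0.7, 9.7]
width: 43.1
clock: 22.6
eef_pos: [437.3, 25.3, 1.4]
tool_rot: [3.135, -0.01, -0.008]
force: [-0.2, -0.0, -0.2]
width: 68.5
clock: 23.0
eef_pos: [437.4, 25.2, 2.1]
tool_rot: [3.135, -0.01, -0.007]
force: [-2.2, -0.4, 9.7]
width: 43.7
t23.00 p [437.4  25.2   2.1] r [ 3.135 -0.01  -0.007] F [-2.2 -0.4  9.7] w43.7
```

```bash
python3 -m creep '[{"hand":0,"travel":[0,0,-0.5],"angular":[0,0,0]},{"hand":0,"travel":[0,0,-3],"angular":[0,0,0]},{"hand":0,"travel":[0,0,-8],"angular":[0,0,0]},{"hand":0,"travel":[1.5,2.5,-12],"angular":[0,0,0]},{"hand":0,"travel":[4,6.6,-12],"angular":[0,0,0]},{"hand":0,"travel":[12.65,21.04,-12],"angular":[0,0,0]},{"hand":0,"travel":[12.65,21.04,-12],"angular":[0,0,0]},{"hand":0,"travel":[12.65,21.04,-12],"angular":[0,0,0]},{"hand":0,"travel":[12.65,21.04,-12],"angular":[0,0,0]},{"hand":0,"travel":[12.65,21.04,-12],"angular":[0,0,0]},{"hand":0,"travel":[12.65,21.04,-10],"angular":[0,0,0]},{"hand":0,"travel":[12.65,21.04,-10],"angular":[0,0,0]},{"hand":0,"travel":[12.65,21.04,-10],"angular":[0,0,0]}]'
python3 - <<'E'
from h import *
s=st(); im=ctrl.get_image("wrist"); f=im["frame"][:,:,::-1]; cv2.imwrite('pics/w7.png',cv2.resize(f[180:330,180:340],(640,600),interpolation=cv2.INTER_CUBIC))
print(px(im,[[561.4,-185.4,96]]))
E
```

```text
clock: 24.3
eef_pos: [560.4, -184.1, 104.9]
tool_rot: [3.136, -0.009, -0.005]
force: [0.6, 0.0, -0.7]
width: 43.1
t24.30 p [ 560.4 -184.1  104.9] r [ 3.136 -0.009 -0.005] F [ 0.6  0.  -0.7] w43.1
[[261.97154819 241.28817339]]
```

View pics/w7.png

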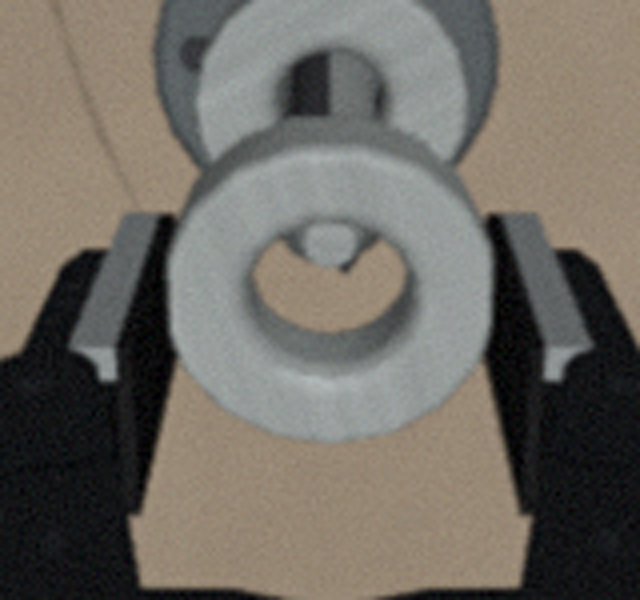

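Tip is at crop (330,243) and agrees with the axis I used within 0.5 mm. I'm threading the middle ring.

```bash
python3 -m creep '[{"hand":0,"travel":[0.08,0.12,0.2],"angular":[0,0,0]},{"hand":0,"travel":[0.08,0.12,0.5],"angular":[0,0,0]},{"hand":0,"travel":[0.08,0.12,0.7],"angular":[0,0,0]},{"hand":0,"travel":[0.08,0.12,0.9],"angular":[0,0,0]},{"hand":0,"travel":[0.08,0.12,1.1],"angular":[0,0,0]},{"hand":0,"travel":[0.08,0.12,1.3],"angular":[0,0,0]},{"hand":0,"travel":[0.08,0.12,1.5],"angular":[0,0,0]},{"hand":0,"travel":[0.08,0.12,1.7],"angular":[0,0,0]},{"hand":0,"travel":[0.08,0.12,1.9],"angular":[0,0,0]},{"hand":0,"travel":[0.08,0.12,2.1],"angular":[0,0,0]}]'; python3 -m creep '[{"hand":0,"travel":[0,0,0.2],"angular":[0,0,0]},{"hand":0,"travel":[0,0,0.4],"angular":[0,0,0]},{"hand":0,"travel":[0,0,0.6],"angular":[0,0,0]}]'
```

```text
clock: 25.35
eef_pos: [561.9, -185.6, 84.2]
tool_rot: [3.135, -0.01, -0.005]
force: [-0.6, 0.3, -0.5]
width: 43.1
clock: 25.65
eef_pos: [561.8, -185.5, 78.0]
tool_rot: [3.135, -0.009, -0.005]
force: [-0.2, 1.4, -0.6]
width: 43.4
```

```bash
python3 -m creep '[{"hand":0,"travel":[0,0,0.2],"angular":[0,0,0]},{"hand":0,"travel":[0,0,0.5],"angular":[0,0,0]},{"hand":0,"travel":[0,0,0.8],"angular":[0,0,0]},{"hand":0,"travel":[0,0,1.1],"angular":[0,0,0]},{"hand":0,"travel":[0,0,1.4],"angular":[0,0,0]},{"hand":0,"travel":[0,0,1.7],"angular":[0,0,0]},{"hand":0,"travel":[0,0,2.0],"angular":[0,0,0]}]'
```

```text
clock: 26.35
eef_pos: [561.8, -185.6, 57.8]
tool_rot: [3.135, -0.009, -0.005]
force: [-1.6, 0.7, 1.8]
width: 43.0
```

```bash
python3 -m creep '[{"hand":0,"travel":[0,0,0.3],"angular":[0,0,0]},{"hand":0,"travel":[0,0,0.6],"angular":[0,0,0]},{"hand":0,"travel":[0,0,0.9],"angular":[0,0,0]},{"hand":0,"travel":[0,0,1.2],"angular":[0,0,0]},{"hand":0,"travel":[0,0,1.4],"angular":[0,0,0]}]'; python3 -m creep '[{"hand":0.8,"travel":[0,0,0],"angular":[0,0,0]},{"hand":0.8,"travel":[0,0,0],"angular":[0,0,0]},{"hand":0.8,"travel":[0,0,-2],"angular":[0,0,0]},{"hand":0.33,"travel":[0,0,-2.6],"angular":[0,0,0]},{"hand":0.33,"travel":[0,0,-2.6],"angular":[0,0,0]},{"hand":0.33,"travel":[0,0,-2.6],"angular":[0,0,0]},{"hand":0.33,"travel":[0,0,-2.6],"angular":[0,0,0]},{"hand":0.33,"travel":[0,0,-2.6],"angular":[0,0,0]},{"hand":0.33,"travel":[0,0,-1.8],"angular":[0,0,0]}]'
```

```text
clock: 26.85
eef_pos: [561.8, -185.7, 43.5]
tool_rot: [3.135, -0.009, -0.005]
force: [-2.4, 0.6, 2.2]
width: 43.4
clock: 27.75
eef_pos: [562.2, -185.5, 61.6]
tool_rot: [3.135, -0.01, -0.005]
force: [0.1, -0.1, -0.1]
width: 28.4
```

```bash
python3 -m creep '[{"hand":0.33,"travel":[0,0,0.3],"angular":[0,0,0]},{"hand":0.33,"travel":[0,0,0.5],"angular":[0,0,0]},{"hand":0.33,"travel":[0,0,0.7],"angular":[0,0,0]},{"hand":0.33,"travel":[0,0,0.85],"angular":[0,0,0]}]'; python3 -m creep '[{"hand":0.33,"travel":[0,0,0.1],"angular":[0,0,0]},{"hand":0.33,"travel":[0,0,0.15],"angular":[0,0,0]}]';python3 -m creep '[{"hand":0.33,"travel":[0,0,0.08],"angular":[0,0,0]},{"hand":0.33,"travel":[0,0,0.15],"angular":[0,0,0]}]'
```

```text
clock: 28.15
eef_pos: [562.3, -185.6, 52.9]
tool_rot: [3.135, -0.01, -0.005]
force: [0.2, 0.7, 1.3]
width: 28.1
clock: 28.35
eef_pos: [562.4, -185.6, 51.6]
tool_rot: [3.135, -0.01, -0.005]
force: [-0.2, 0.6, 5.5]
width: 28.1
clock: 28.55
eef_pos: [562.3, -185.6, 50.9]
tool_rot: [3.134, -0.01, -0.005]
force: [-4.1, 0.1, 10.3]
width: 27.6
```

```bash
python3 -m creep '[{"hand":0.33,"travel":[0,0,0.12],"angular":[0,0,0]},{"hand":0.33,"travel":[0,0,0.19],"angular":[0,0,0]},{"hand":0.33,"travel":[0,0,0.22],"angular":[0,0,0]},{"hand":0.33,"travel":[0,0,0.22],"angular":[0,0,0]}]'
```

```text
clock: 28.95
eef_pos: [562.4, -185.6, 50.5]
tool_rot: [3.133, -0.01, -0.006]
force: [-3.1, 0.3, 13.9]
width: 28.2
```

```bash
python3 -m creep '[{"hand":0.33,"travel":[0,0,0.18],"angular":[0,0,0]},{"hand":0.33,"travel":[0,0,0.26],"angular":[0,0,0]},{"hand":0.33,"travel":[0,0,0.26],"angular":[0,0,0]},{"hand":0.33,"travel":[0,0,0.26],"angular":[0,0,0]},{"hand":0.33,"travel":[0,0,0.26],"angular":[0,0,0]},{"hand":0.33,"travel":[0,0,0.26],"angular":[0,0,0]}]'
```

```text
clock: 29.55
eef_pos: [562.4, -185.6, 50.0]
tool_rot: [3.132, -0.011, -0.006]
force: [-5.2, 0.8, 17.9]
width: 28.1
```

```bash
python3 -m creep '[{"hand":0.33,"travel":[0,0,0.19],"angular":[0,0,0]},{"hand":0.33,"travel":[0,0,0.2],"angular":[0,0,0]},{"hand":0.33,"travel":[0,0,0.2],"angular":[0,0,0]},{"hand":0.33,"travel":[0,0,0.2],"angular":[0,0,0]}]'
python3 -m creep '[{"hand":0.33,"travel":[0,0,-2],"angular":[0,0,0]},{"hand":0.33,"travel":[0,0,-6],"angular":[0,0,0]},{"hand":0.8,"travel":[0.2,-1,-8.2],"angular":[0.55,-0.63,-0.34]},{"hand":0.8,"travel":[0.5,-5,-8.2],"angular":[0.55,-0.63,-0.34]},{"hand":0.8,"travel":[1.8,-21.57,-8.2],"angular":[0.55,-0.63,-0.34]},{"hand":0.8,"travel":[1.8,-21.57,-8.2],"angular":[0.55,-0.63,-0.34]},{"hand":0.8,"travel":[1.8,-21.57,-8.2],"angular":[0.55,-0.63,-0.34]},{"hand":0.8,"travel":[1.8,-21.57,-8.2],"angular":[0.55,-0.63,-0.34]},{"hand":0.8,"travel":[1.8,-21.57,-8.2],"angular":[0.55,-0.63,-0.34]},{"hand":0.8,"travel":[1.8,-21.57,-8.2],"angular":[0.55,-0.63,-0.34]},{"hand":0.8,"travel":[1.8,-21.57,-8.2],"angular":[0.55,-0.63,-0.34]}]'
python3 - <<'E'
from h import *
st(); look("wrist",["spacer_narrow"],"w8",14)
im=ctrl.get_image("scene"); f=im["frame"][:,:,::-1]; cv2.imwrite('pics/s8.png',np.hstack([cv2.resize(f[150:215,250:330],(400,325),interpolation=cv2.INTER_CUBIC),cv2.resize(cv2.imread('pics/w8.png'),(400,325))]))
E
```

```text
clock: 29.95
eef_pos: [562.4, -185.6, 50.0]
tool_rot: [3.13, -0.011, -0.006]
force: [-4.2, -0.1, 16.0]
width: 28.3
clock: 31.05
eef_pos: [580.7, 28.3, 129.3]
tool_rot: [3.138, 0.001, -0.003]
force: [-0.4, -0.5, 0.0]
width: 68.3
t31.05 p [580.7  28.3 129.3] r [ 3.138e+00  1.000e-03 -3.000e-03] F [-0.4 -0.5  0. ] w68.3
spacer_narrow 0.73 778 [582.6  34.3  34.3  36.9]
```

View pics/s8.png

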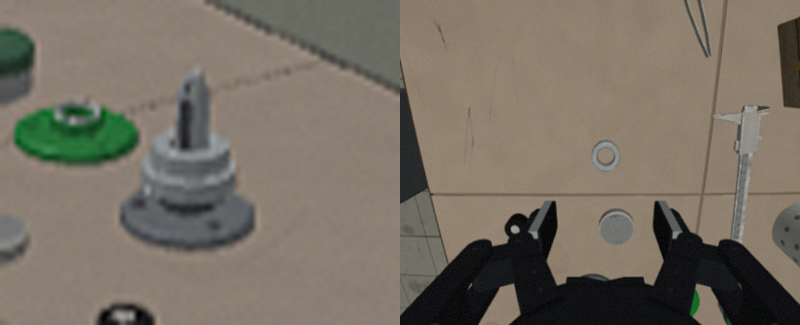

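Middle is closed up on the wide ring, at left panel (187,160). Narrow is at right panel (606,155) and clear of everything.

```bash
python3 -m creep '[{"hand":0.65,"travel":[0.23,-0.5,5],"angular":[0,0,0]},{"hand":0.65,"travel":[0.23,-0.5,9.5],"angular":[0,0,0]},{"hand":0.65,"travel":[0.23,-0.5,11.5],"angular":[0,0,0]},{"hand":0.65,"travel":[0.23,-0.5,12.6],"angular":[0,0,0]},{"hand":0.65,"travel":[0.23,-0.5,12.6],"angular":[0,0,0]},{"hand":0.65,"travel":[0.23,-0.5,12.6],"angular":[0,0,0]},{"hand":0,"travel":[0.23,-0.5,12.6],"angular":[0,0,0]},{"hand":0,"travel":[0.23,-0.5,12.6],"angular":[0,0,0]},{"hand":0,"travel":[0.23,-0.5,12.6],"angular":[0,0,0]},{"hand":0,"travel":[0.23,-0.5,12.6],"angular":[0,0,0]}]'; python3 -m creep '[{"hand":0.7,"travel":[0,0,0.05],"angular":[0,0,0]},{"hand":0.7,"travel":[0,0,0.05],"angular":[0,0,0]},{"hand":0.7,"travel":[0,0,0.05],"angular":[0,0,-90]},{"hand":0.7,"travel":[0,0,0.05],"angular":[0,0,-90]},{"hand":0.7,"travel":[0,0,0.05],"angular":[0,0,-90]},{"hand":0.7,"travel":[0,0,0.05],"angular":[0,0,-90]},{"hand":0.7,"travel":[0,0,0.05],"angular":[0,0,-90]},{"hand":0.7,"travel":[0,0,0.05],"angular":[0,0,-90]},{"hand":0.7,"travel":[0,0,0.05],"angular":[0,0,-90]},{"hand":0.7,"travel":[0,0,0.05],"angular":[0,0,-90]},{"hand":0.7,"travel":[0,0,0.05],"angular":[0,0,-90]},{"hand":0.7,"travel":[0,0,0.05],"angular":[0,0,-90]},{"hand":0.7,"travel":[0,0,0.05],"angular":[0,0,-90]},{"hand":0.7,"travel":[0,0,0.05],"angular":[0,0,-90]}]'; python3 -m creep '[{"hand":0,"travel":[0,0,0],"angular":[0,0,0]},{"hand":0,"travel":[0,0,0],"angular":[0,0,0]},{"hand":0,"travel":[0,0,0],"angular":[0,0,0]},{"hand":0,"travel":[0,0,0],"angular":[0,0,0]}]'; python3 -c 'from h import *; st()'
```

```text
clock: 32.2
eef_pos: [584.1, 33.7, 5.5]
tool_rot: [3.139, -0.002, -0.003]
force: [-1.6, -0.4, 6.4]
width: 32.6
clock: 33.6
eef_pos: [584.1, 33.5, 4.9]
tool_rot: [3.14, 0.003, 1.568]
force: [-0.3, 0.2, 0.2]
width: 59.7
clock: 34.0
eef_pos: [584.3, 33.3, 5.5]
tool_rot: [3.139, 0.003, 1.567]
force: [-0.3, -1.0, 5.5]
width: 33.1
t34.00 p [584.3  33.3   5.5] r [3.139e+00 3.000e-03 1.567e+00] F [-0.3 -1.   5.5] w33.1
```

```bash
python3 -m creep '[{"hand":0,"travel":[0,0,-0.5],"angular":[0,0,0]},{"hand":0,"travel":[0,0,-3],"angular":[0,0,0]},{"hand":0,"travel":[0,0,-8],"angular":[0,0,0]},{"hand":0,"travel":[-2.5,-0.2,-12],"angular":[0,0,0]},{"hand":0,"travel":[-7,-0.6,-12],"angular":[0,0,0]},{"hand":0,"travel":[-21.89,-2.17,-12],"angular":[0,0,0]},{"hand":0,"travel":[-21.89,-2.17,-12],"angular":[0,0,0]},{"hand":0,"travel":[-21.89,-2.17,-12],"angular":[0,0,0]},{"hand":0,"travel":[-21.89,-2.17,-12],"angular":[0,0,0]},{"hand":0,"travel":[-21.89,-2.17,-12],"angular":[0,0,0]},{"hand":0,"travel":[-21.89,-2.17,-10.2],"angular":[0,0,0]},{"hand":0,"travel":[-21.89,-2.17,-10.2],"angular":[0,0,0]},{"hand":0,"travel":[-21.89,-2.17,-10.2],"angular":[0,0,0]}]'
python3 - <<'E'
from h import *
s=st(); im=ctrl.get_image("wrist"); f=im["frame"][:,:,::-1]; cv2.imwrite('pics/w9.png',cv2.resize(f[180:330,180:340],(640,600),interpolation=cv2.INTER_CUBIC))
print((px(im,[[561.8,-185.5,96]])-180)*4)
E
```

```text
clock: 35.3
eef_pos: [561.2, -183.4, 107.3]
tool_rot: [3.141, 0.003, 1.57]
force: [-0.1, -0.1, -0.3]
width: 32.6
t35.30 p [ 561.2 -183.4  107.3] r [3.141e+00 3.000e-03 1.570e+00] F [-0.1 -0.1 -0.3] w32.6
[[311.53530655 225.73435494]]
```

View pics/w9.png

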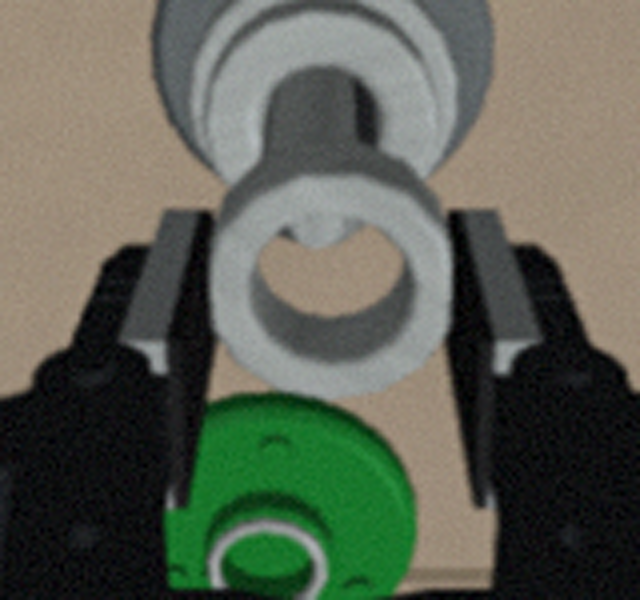

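The narrow ring is about 2 mm to the +y side of the tip (crop col 331 vs 321), which agrees with the pose reading. I'll correct that and thread it.

```bash
python3 -m creep '[{"hand":0,"travel":[-0.2,0.05,0.1],"angular":[0,0,0]},{"hand":0,"travel":[-0.2,0.05,0.3],"angular":[0,0,0]},{"hand":0,"travel":[-0.2,0.05,0.5],"angular":[0,0,0]},{"hand":0,"travel":[-0.2,0.05,0.7],"angular":[0,0,0]},{"hand":0,"travel":[-0.2,0.05,0.9],"angular":[0,0,0]},{"hand":0,"travel":[-0.2,0.05,1.1],"angular":[0,0,0]},{"hand":0,"travel":[-0.2,0.05,1.3],"angular":[0,0,0]},{"hand":0,"travel":[-0.2,0.05,1.5],"angular":[0,0,0]},{"hand":0,"travel":[-0.2,0.05,1.7],"angular":[0,0,0]},{"hand":0,"travel":[-0.2,0.05,1.9],"angular":[0,0,0]}]'; python3 -m creep '[{"hand":0,"travel":[0,0,0.2],"angular":[0,0,0]},{"hand":0,"travel":[0,0,0.4],"angular":[0,0,0]},{"hand":0,"travel":[0,0,0.6],"angular":[0,0,0]}]'
```

```text
clock: 36.35
eef_pos: [562.0, -185.6, 88.6]
tool_rot: [3.14, 0.003, 1.569]
force: [-0.3, -0.2, 0.2]
width: 33.2
clock: 36.65
eef_pos: [561.9, -185.4, 82.4]
tool_rot: [3.14, 0.002, 1.57]
force: [-0.5, 0.1, 0.2]
width: 33.1
```

```bash
python3 -m creep '[{"hand":0,"travel":[0,0,0.2],"angular":[0,0,0]},{"hand":0,"travel":[0,0,0.5],"angular":[0,0,0]},{"hand":0,"travel":[0,0,0.8],"angular":[0,0,0]},{"hand":0,"travel":[0,0,1.1],"angular":[0,0,0]},{"hand":0,"travel":[0,0,1.4],"angular":[0,0,0]},{"hand":0,"travel":[0,0,1.7],"angular":[0,0,0]},{"hand":0,"travel":[0,0,1.9],"angular":[0,0,0]}]'; python3 -m creep '[{"hand":0.7,"travel":[0,0,0],"angular":[0,0,0]},{"hand":0.7,"travel":[0,0,0],"angular":[0,0,0]},{"hand":0.7,"travel":[0,0,-2],"angular":[0,0,0]},{"hand":0.32,"travel":[0,0,-2.4],"angular":[0,0,0]},{"hand":0.32,"travel":[0,0,-2.4],"angular":[0,0,0]},{"hand":0.32,"travel":[0,0,-2.4],"angular":[0,0,0]},{"hand":0.32,"travel":[0,0,-2.4],"angular":[0,0,0]},{"hand":0.32,"travel":[0,0,-2.4],"angular":[0,0,0]}]'; python3 -m creep '[{"hand":0.32,"travel":[0,0,0.3],"angular":[0,0,0]},{"hand":0.32,"travel":[0,0,0.6],"angular":[0,0,0]},{"hand":0.32,"travel":[0,0,0.8],"angular":[0,0,0]},{"hand":0.32,"travel":[0,0,1.0],"angular":[0,0,0]}]'
```

```text
clock: 37.35
eef_pos: [561.9, -185.3, 63.2]
tool_rot: [3.14, 0.002, 1.57]
force: [-1.5, 1.9, 1.2]
width: 32.8
clock: 38.15
eef_pos: [561.5, -185.3, 86.6]
tool_rot: [3.141, 0.002, 1.57]
force: [0.7, -0.2, -0.7]
width: 27.3
clock: 38.55
eef_pos: [561.4, -185.2, 76.3]
tool_rot: [3.141, 0.002, 1.57]
force: [0.6, 0.4, 0.2]
width: 26.7
```

```bash
python3 -m creep '[{"hand":0.32,"travel":[0,0,0.3],"angular":[0,0,0]},{"hand":0.32,"travel":[0,0,0.5],"angular":[0,0,0]},{"hand":0.32,"travel":[0,0,0.7],"angular":[0,0,0]},{"hand":0.32,"travel":[0,0,0.9],"angular":[0,0,0]}]'; python3 -m creep '[{"hand":0.32,"travel":[0,0,0.1],"angular":[0,0,0]},{"hand":0.32,"travel":[0,0,0.15],"angular":[0,0,0]}]';python3 -m creep '[{"hand":0.32,"travel":[0,0,0.08],"angular":[0,0,0]},{"hand":0.32,"travel":[0,0,0.13],"angular":[0,0,0]}]'
```

```text
clock: 38.95
eef_pos: [561.4, -185.3, 67.2]
tool_rot: [3.141, 0.002, 1.57]
force: [-0.4, 0.3, 1.2]
width: 27.5
clock: 39.15
eef_pos: [561.4, -185.2, 65.6]
tool_rot: [3.141, 0.002, 1.57]
force: [-0.8, -0.2, 2.7]
width: 27.3
clock: 39.35
eef_pos: [561.5, -185.2, 65.1]
tool_rot: [3.141, 0.002, 1.57]
force: [-1.6, 0.1, 8.5]
width: 27.1
```

```bash
python3 -m creep '[{"hand":0.32,"travel":[0,0,0.12],"angular":[0,0,0]},{"hand":0.32,"travel":[0,0,0.19],"angular":[0,0,0]},{"hand":0.32,"travel":[0,0,0.22],"angular":[0,0,0]},{"hand":0.32,"travel":[0,0,0.22],"angular":[0,0,0]}]'
```

```text
clock: 39.75
eef_pos: [561.6, -185.2, 64.6]
tool_rot: [3.141, 0.004, 1.57]
force: [-3.9, -0.1, 12.4]
width: 27.3
```

```bash
python3 -m creep '[{"hand":0.32,"travel":[0,0,0.18],"angular":[0,0,0]},{"hand":0.32,"travel":[0,0,0.24],"angular":[0,0,0]},{"hand":0.32,"travel":[0,0,0.24],"angular":[0,0,0]},{"hand":0.32,"travel":[0,0,0.24],"angular":[0,0,0]},{"hand":0.32,"travel":[0,0,0.24],"angular":[0,0,0]}]'
```

```text
clock: 40.25
eef_pos: [561.6, -185.2, 64.3]
tool_rot: [3.14, 0.005, 1.57]
force: [-5.8, -0.4, 15.2]
width: 27.1
```

```bash
python3 -m creep '[{"hand":0.32,"travel":[0,0,0.2],"angular":[0,0,0]},{"hand":0.32,"travel":[0,0,0.27],"angular":[0,0,0]},{"hand":0.32,"travel":[0,0,0.27],"angular":[0,0,0]},{"hand":0.32,"travel":[0,0,0.27],"angular":[0,0,0]},{"hand":0.32,"travel":[0,0,0.27],"angular":[0,0,0]},{"hand":0.32,"travel":[0,0,0.27],"angular":[0,0,0]},{"hand":0.32,"travel":[0,0,0.27],"angular":[0,0,0]}]'
```

```text
clock: 40.95
eef_pos: [561.7, -185.2, 64.0]
tool_rot: [3.14, 0.007, 1.57]
force: [-5.8, -0.4, 19.4]
width: 27.4
```

```bash
python3 -m creep '[{"hand":0.32,"travel":[0,0,-2],"angular":[0,0,0]},{"hand":0.32,"travel":[0,0,-6],"angular":[0,0,0]},{"hand":0.32,"travel":[0,0,-11],"angular":[0,0,0]},{"hand":0.32,"travel":[12,-6,-11],"angular":[0,0,0]},{"hand":0.32,"travel":[12,-6,-11],"angular":[0,0,0]},{"hand":0.32,"travel":[12,-6,-11],"angular":[0,0,0]},{"hand":0.32,"travel":[12,-6,-11],"angular":[0,0,0]}]'
python3 - <<'E'
from h import *
st(); a=[]
im=ctrl.get_image("scene"); a.append(cv2.resize(im["frame"][150:215,250:330,::-1],(400,325),interpolation=cv2.INTER_CUBIC))
im=ctrl.get_image("side"); a.append(cv2.resize(im["frame"][140:205,265:345,::-1],(400,325),interpolation=cv2.INTER_CUBIC))
cv2.imwrite('pics/s10.png',np.hstack(a))
E
```

```text
clock: 41.65
eef_pos: [499.7, -59.7, 174.0]
tool_rot: [3.14, 0.006, 1.578]
force: [0.5, -0.7, 0.2]
width: 26.9
t41.65 p [499.7 -59.7 174. ] r [3.14  0.006 1.578] F [ 0.5 -0.7  0.2] w26.9
```

Run:
```python
from h import *
ctrl.get_image("side")
for t in ("spacer_wide","spacer_middle","spacer_narrow","specimen","test_block","loupe"):
    print(t,[(np.round(d["at"]).tolist(),round(d["confidence"],2)) for d in ctrl.spot_point("side",t)[:2]])
print(ctrl.finish_job()); st()
```

```text
spacer_wide [([599.0, -63.0, 1.0], 0.72), ([559.0, -188.0, 24.0], 0.62)]
spacer_middle [([562.0, -187.0, 34.0], 0.55)]
spacer_narrow [([562.0, -184.0, 52.0], 0.61)]
specimen [([451.0, -62.0, -3.0], 0.48)]
test_block [([597.0, -62.0, 2.0], 0.8)]
loupe [([407.0, -329.0, -0.0], 0.49)]
the job is handed in; nothing more can be done
None
the job is handed in; nothing more can be done
```

The three spacers are on the mandrel in the order asked (wide, middle, narrow), and I handed the job in at about 42 s. I pushed each down until it stopped on whatever was below. I then pressed it home from above with the fingers either side of the spindle.

- **Pushes:** the readings were about 19–22 N for the wide, 18 N for the middle and 19 N for the narrow. The most I read was 22.1 N, against the 35 N limit.
- **Stack closed:** with each spacer pressed home, the fingertips stood at 35.9, 50.0 and 64.0 mm. Those steps match the 14 mm thickness, so the stack reads as closed up. The networks, good to about 4 mm, put all three on the spindle axis at heights of about 24, 34 and 52 mm.
- **Bystanders:** the specimen, test block and loupe show where they were at the start, within about 4 mm. I did not check the tweezers again at the end, but nothing went near them.
- **Checks that failed or disagreed:**
    - I had used up the picture views, so I could not look at the finished stack. The last one I saw had the wide and middle seated flat.
    - The network's first choice for the wide spacer in the last check was the test block at (599, -63), a look-alike.
    - My first grip on the wide spacer closed too high, so I opened and gripped it again lower. It did not tip over.

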